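Line up the sample bottles by height

TASK

Line up the four amber sample bottles by height on the wooden board: one upright in the middle of each blue disc, the shortest next to the green dot and each following one taller, up to the tallest at the far end. Never let a bottle fall over, and leave the green glass beaker where it stands.

Things in the scene. Friction and masses are not known exactly. Their poses are not given: they have to be found in the camera images.
- bottle_white_mid (a point): the shortest of the four loose amber-brown sample bottles, with a white screw cap, standing upright on the table: 50 mm tall, straight round body 34 mm across from the foot up to 33 mm, then a narrower cap 22 mm across. The point is on its axis, half-way up (25 mm above its foot), where it can be gripped; z runs up its axis
- bottle_yellow_mid (a point): the second shortest of the four loose amber-brown sample bottles, with a yellow screw cap, standing upright on the table: 62 mm tall, straight round body 38 mm across from the foot up to 41 mm, then a narrower cap 25 mm across. The point is on its axis, half-way up (31 mm above its foot), where it can be gripped; z runs up its axis
- bottle_blue_mid (a point): the second tallest of the four loose amber-brown sample bottles, with a blue screw cap, standing upright on the table: 74 mm tall, straight round body 42 mm across from the foot up to 49 mm, then a narrower cap 28 mm across. The point is on its axis, half-way up (37 mm above its foot), where it can be gripped; z runs up its axis
- bottle_red_mid (a point): the tallest of the four loose amber-brown sample bottles, with a red screw cap, standing upright on the table: 86 mm tall, straight round body 46 mm across from the foot up to 57 mm, then a narrower cap 30 mm across. The point is on its axis, half-way up (43 mm above its foot), where it can be gripped; z runs up its axis
- disc_a: an end disc of the row of four equal round blue marks with grey rims, 58 mm across, flat on the top of the fixed brown wooden sample board (90 x 370 mm, 10 mm thick); the row is a, b, c, d, 80 mm apart along the board. The origin is the disc's centre at the height of the board's top, where a bottle's foot will stand (10 mm above the table); x points across the board, y along the row from a to d, z up
- disc_b: the inner disc next to disc_a of the row of four equal round blue marks with grey rims, 58 mm across, flat on the top of the fixed brown wooden sample board (90 x 370 mm, 10 mm thick); the row is a, b, c, d, 80 mm apart along the board. The origin is the disc's centre at the height of the board's top, where a bottle's foot will stand (10 mm above the table); x points across the board, y along the row from a to d, z up
- disc_c: the inner disc next to disc_d of the row of four equal round blue marks with grey rims, 58 mm across, flat on the top of the fixed brown wooden sample board (90 x 370 mm, 10 mm thick); the row is a, b, c, d, 80 mm apart along the board. The origin is the disc's centre at the height of the board's top, where a bottle's foot will stand (10 mm above the table); x points across the board, y along the row from a to d, z up
- disc_d: the other end disc of the row of four equal round blue marks with grey rims, 58 mm across, flat on the top of the fixed brown wooden sample board (90 x 370 mm, 10 mm thick); the row is a, b, c, d, 80 mm apart along the board. The origin is the disc's centre at the height of the board's top, where a bottle's foot will stand (10 mm above the table); x points across the board, y along the row from a to d, z up
- marker_green: flat green dot, 24 mm across, fixed on the board beyond one end of the row of discs, 48 mm from the centre of the nearest end disc (a or d); a grey dot lies at the other end. The green dot marks the end for the shortest bottle. Origin at its centre
- beaker: empty green-tinted glass beaker, 68 mm across, 80 mm tall, standing loose on the table to one side of the board; to be left alone. Origin at the centre of its underside

How it is judged:
By the outcome, as a careful person would: the job done as asked, in the order asked, and still so for the second after the job is handed in, with the robot touching nothing.
It also fails if it takes over 128 s, if anything falls off the work surface, if the arm or the gripper's body presses on something with over 40 N, if the wrist force passes 120 N, or if a joint passes its speed limit or range.

ROBOT

A 6-joint arm with a two-finger parallel gripper is mounted at the origin on the work surface. World frame = base frame: x ahead of the robot, y to its left, z up, the work surface at z = 0. Lengths are in m, angles in rad, forces in N, time in s.
With the tool pointing down it reaches from about 0.375 to 0.975 m from the base axis. Payload 3.8 kg.
Tool frame: the origin (TCP) lies at the very end of the fingers, on their centre line; the grasp point (between the pads) lies 19 mm behind it; z points along the fingers, y is the line along which they close (so a half turn about z gives the same grasp; the last joint's range is limited). The gripper opens to 85 mm and grips with 20 to 120 N. Pads are 22 mm wide; open, the fingers measure 114 mm over their backs; the gripper's body (76 mm by 85 mm) begins 54 mm behind the grasp point. The pads swing forward as they close: fully open they stand 13 mm farther back than shut.
Start: joints at [-1.353, 0.264, 1.604, -0, 1.274, -0.037], TCP at [0.17, -0.653, 0.231] pointing down, gripper open.
Joint ranges: [-2.63, 2.63], [-0.94, 2.18], [0.31, 2.57], [-1.31, 4.45], [0, 2.66], [-2.55, 2.55]. Speed limits (rad/s): [2.57, 2.57, 3.14, 3.14, 3.14, 3.14].

INTERFACE

Orientations are given as a rotation vector (axis times angle).
In Python, from workcell import monitor, viewer, workorder gives the robot as it stands.
- The arm moves only by the tool jog_arm, never from a script. Its argument "commands" is a list of rows, each an object with "travel": the shift along the tool's x, y, z in mm, a list of three; "rot": the turn, a rotation vector about the tool's x, y, z in degrees, a list of three; "claw": the closure in counts, from 0 (fully open) to 255 (shut). A call has exactly 5 rows; each row shifts and turns the commanded pose from where the row before left it, along the tool's axes as they then stand; what a row does not reach is not made up. A row lasts 1/10 s, in which the tool goes at most 50 mm and 8.59 degrees, less where a joint would pass 70% of its speed; a pose out of reach is approached as far as the arm can. A call is refused whole if a number of a shift passes 50 or a number of a turn 8.59, either way. A call with a gripper value outside its range is refused whole. The fingers move at their own pace and stop on an object; "force" is the grip in N (left out, the last holds). Time passes only in rows, so rows that do not move let the fingers close, or fill a call up. It gives the time, the measured TCP pose, the force, the opening and the grip force at its end, in the units of the state.
- monitor.read_state(): the state, without advancing time (a new reading comes with each control period).
- viewer.read_camera(name): name is "scene" or "side" or "wrist"; returns a dict with "color" (400x640x3 uint8, blue, green, red), "camera_matrix" (3x3 intrinsics, pixels), "R" (3x3) and "t" (3): a world point X has camera coordinates R X + t. Camera axes: x right, y down, z forward; pixel columns grow to the right and rows downward; lengths in m; the calibration is good to about 2 mm. The wrist camera is an equidistant fisheye: a pixel r from the principal point sees the ray r / f radians off the axis. A picture is of the moment at which its call begins. There is no depth.
- workorder.finish_job(): hands the job in; it is judged then, once.
The state is a dict: "time": time; "q": joint angles; "joint_vel": joint speeds; "joint_torque": joint torques, N m; "tool_pos": TCP position; "tcp_rot": TCP orientation; "wrist_force": force on the tool from outside, world axes, zero at the start; "torque": the same for the moment, N m; "width": opening from 0.0 (shut) to 1.0 (fully open); "grip_force": force on a finger pad.
Only numpy, scipy, OpenCV 4.12 (cv2) and the standard library are available. Lean on these libraries where they do the work, as an engineer would, in place of code of your own. Each camera call takes 0.05 s, during which the arm holds its last target. There are 200 camera calls.

## Working session

There is one attempt and no reset: what is moved stays moved. The work goes in short steps, Python scripts to look and compute and a tool call to move; the robot and the scene stay as the last step left them, time stands still between calls to the robot, and variables do not carry over. Pictures are saved under pics/ and viewed, at most 14 in all, crops included, and the job is handed in when it is done.

Besides the shell and the picture viewer there is one more tool, called after "Emit:" in YAML: its name, and indented under it one key for each argument. jog_arm: Moves the arm, as the interface text tells. Its arguments: {"type":"object","properties":{"commands":{"type":"array","items":{"type":"object","properties":{"travel":{"type":"array","items":{"type":"number"}},"rot":{"type":"array","items":{"type":"number"}},"claw":{"type":"number"}}}},"force":{"type":"number"}},"required":["commands"]}

```bash
ls; mkdir -p pics
python3 - <<'E'
from workcell import monitor, viewer
import cv2,pickle
s=monitor.read_state();print({k:s[k] for k in('time','tool_pos','tcp_rot','width')})
for n in('scene','side'):
    c=viewer.read_camera(n);pickle.dump(c,open(n+'.pkl','wb'));cv2.imwrite(f'pics/{n}0.png',c['color']);print(n,c['camera_matrix'],c['R'],c['t'])
E
```

```text
pics
{'time': 0.0, 'tool_pos': array([ 0.16995913, -0.65250286,  0.22995532]), 'tcp_rot': array([-3.11391647e+00, -3.98823507e-01,  3.08707890e-04]), 'width': 0.9994269280571939}
scene [[449.90295285   0.         323.65686751]
 [  0.         449.90295285 198.01736356]
 [  0.           0.           1.        ]] [[ 0.89596256  0.44392548  0.01346303]
 [ 0.27106024 -0.52255784 -0.80836851]
 [-0.35182017  0.72791722 -0.58852281]] [-0.51960363 -0.08343302  1.42532795]
side [[473.60974221   0.         320.48225548]
 [  0.         473.60974221 196.7340365 ]
 [  0.           0.           1.        ]] [[-0.89750294 -0.44066905 -0.01729912]
 [-0.3294264   0.69598387 -0.6380319 ]
 [ 0.29320082 -0.56693672 -0.76981558]] [0.50983531 0.2182713  0.95406732]
```

View pics/scene0.png

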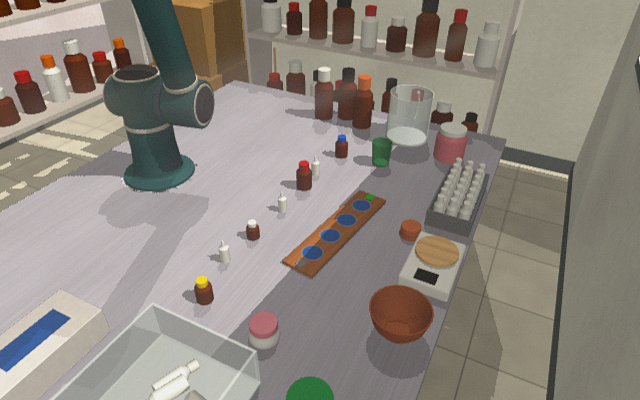

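View pics/side0.png

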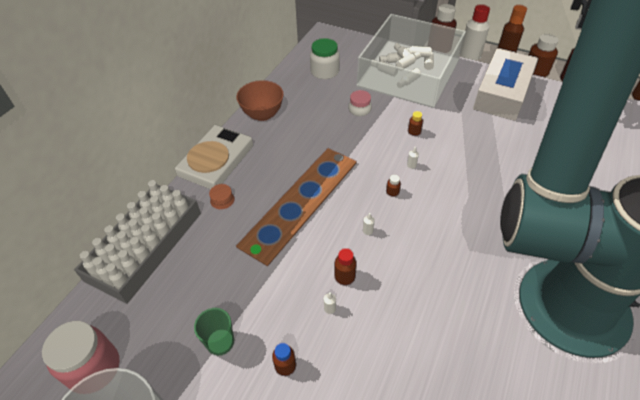

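The scene view shows yellow (204,290), white (252,230), red (304,176) and blue (342,147) bottles. The discs run from (312,253) to (361,205), the green dot is at (369,197), the beaker at (381,152), and slim white bottles stand between the amber ones. The side view shows the same things from the other side: red (345,265), blue (284,358), yellow (416,123), white (393,185), green dot (256,249).

```bash
cat > h.py <<'E'
import numpy as np,cv2
def ray(c,uv):
    K=c['camera_matrix'];d=c['R'].T@np.linalg.solve(K,[uv[0],uv[1],1.]);return -c['R'].T@c['t'],d
def onz(c,uv,z):
    o,d=ray(c,uv);return o+d*(z-o[2])/d[2]
def tri(c1,u1,c2,u2):
    o,d=ray(c1,u1);p,e=ray(c2,u2);d=d/np.linalg.norm(d);e=e/np.linalg.norm(e)
    s=np.linalg.lstsq(np.c_[d,-e],p-o,rcond=None)[0];a,b=o+s[0]*d,p+s[1]*e
    return (a+b)/2,np.linalg.norm(a-b)
def blob(c,col,win=None):
    """blobs (u,v,area) of a colour, inside window (u,v,r)"""
    h=cv2.cvtColor(c['color'],cv2.COLOR_BGR2HSV);H,S,V=cv2.split(h.astype(int))
    m={'red':((H<6)|(H>172))&(S>190)&(V>110),'yellow':(H>20)&(H<34)&(S>150)&(V>120),'blue':(H>100)&(H<130)&(S>120)&(V>50),
       'white':(S<40)&(V>165),'green':(H>45)&(H<75)&(S>150)&(V>80)}[col].astype(np.uint8)
    if win:
        k=np.zeros_like(m);cv2.circle(k,(int(win[0]),int(win[1])),win[2],1,-1);m&=k
    n,_,st,ce=cv2.connectedComponentsWithStats(m)
    return sorted([(*ce[i].round(1),int(st[i,4])) for i in range(1,n) if st[i,4]>=12],key=lambda b:-b[2])
E
python3 - <<'E'
from h import *
import pickle
A,B=[pickle.load(open(n+'.pkl','rb')) for n in('scene','side')]
caps={'white':((252,225,9),(394,180,8),.0415),'yellow':((202,283,10),(416,117,9),.0515),'blue':((342,139,9),(283,352,12),.0615),'red':((304,166,10),(345,256,13),.0715)}
for k,(a,b,z) in caps.items():
    x=blob(A,k,a);y=blob(B,k,b);print(k,x[:2],y[:2]);
    p,g=tri(A,x[0][:2],B,y[0][:2]);print('  tri',p.round(4),g.round(4),'planes',onz(A,x[0][:2],z).round(4),onz(B,y[0][:2],z).round(4))
for n,c,w in(('A',A,(337,230,42)),('B',B,(300,205,55))):
    print(n,[(b,onz(c,b[:2],.01)[:2].round(4)) for b in blob(c,'blue',w)[:5]])
for n,c,w in(('A',A,(369,197,7)),('B',B,(256,249,8))):
    print('green',n,[(b,onz(c,b[:2],.01)[:2].round(4)) for b in blob(c,'green',w)[:2]])
# slim bottles tops / feet, beaker
for t,a,b in(('slim1top',(223,241),(413,150)),('slim2top',(281,196),(368,215)),('slim3top',(315,158),(330,293)),('slim1ft',(224,260),(412,166)),('slim2ft',(282,211),(368,233)),('slim3ft',(316,177),(330,311)),('beaker',(382,163),(220,343))):
    p,g=tri(A,a,B,b);print(t,p.round(3),g.round(3))
E
```

```text
white [(np.float64(251.9), np.float64(222.1), 150)] [(np.float64(394.4), np.float64(177.4), 118)]
  tri [ 0.4364 -0.1271  0.0493] 0.0018 planes [ 0.4314 -0.1191  0.0415] [ 0.4374 -0.1346  0.0415]
yellow [(np.float64(201.4), np.float64(281.6), 113)] [(np.float64(416.8), np.float64(116.1), 62)]
  tri [ 0.4577 -0.3525  0.0539] 0.0001 planes [ 0.456  -0.3509  0.0515] [ 0.4582 -0.3553  0.0515]
blue [(np.float64(341.6), np.float64(138.0), 50)] [(np.float64(282.3), np.float64(351.5), 203)]
  tri [0.4661 0.3597 0.0655] 0.0013 planes [0.4637 0.3669 0.0615] [0.4665 0.3582 0.0615]
red [(np.float64(303.3), np.float64(162.6), 28)] [(np.float64(345.0), np.float64(256.9), 177)]
  tri [0.4419 0.1422 0.082 ] 0.001 planes [0.4331 0.157  0.0715] [0.4448 0.1363 0.0715]
A [((np.float64(311.9), np.float64(252.2), 189), array([ 0.606 , -0.1188])), ((np.float64(329.8), np.float64(234.9), 163), array([ 0.6171, -0.0392])), ((np.float64(346.2), np.float64(219.4), 140), array([0.6288, 0.0395])), ((np.float64(361.1), np.float64(205.0), 120), array([0.6399, 0.1188]))]
B [((np.float64(268.9), np.float64(234.2), 274), array([0.6388, 0.1191])), ((np.float64(290.2), np.float64(210.9), 239), array([0.6271, 0.04  ])), ((np.float64(309.8), np.float64(189.2), 210), array([ 0.616 , -0.0392])), ((np.float64(328.0), np.float64(169.0), 195), array([ 0.6049, -0.1183]))]
green A [((np.float64(369.4), np.float64(196.7), 32), array([0.646 , 0.1673]))]
green B [((np.float64(255.3), np.float64(248.8), 72), array([0.6461, 0.1659]))]
slim1top [ 0.423 -0.226  0.057] 0.003
slim2top [0.448 0.003 0.052] 0.002
slim3top [0.441 0.216 0.058] 0.002
slim1ft [ 0.42  -0.23  -0.003] 0.001
slim2ft [ 0.443  0.009 -0.006] 0.001
slim3ft [ 0.442  0.219 -0.014] 0.005
beaker [ 0.604  0.378 -0.002] 0.008
```

Row positions agree between both views, spaced 80 mm. From the green end (+y) they are (0.639,0.119), (0.628,0.040), (0.6165,-0.039) and (0.6055,-0.1186). I'll grip across the row, so I turn the tool about -67.4° first.

Emit:
jog_arm:
  commands:
    - {"rot": [0,0,-6.74],"claw": 0}
    - {"rot": [0,0,-6.74]}
    - {"rot": [0,0,-6.74]}
    - {"rot": [0,0,-6.74]}
    - {"rot": [0,0,-6.74]}
  force: 35

```text
$.commands[0]: bad value
```

Emit:
jog_arm:
  commands:
    - {"rot": [0,0,-6.74],"claw": 0}
    - {"rot": [0,0,-6.74]}
    - {"rot": [0,0,-6.74]}
    - {"rot": [0,0,-6.74]}
    - {"rot": [0,0,-6.74]}

```text
$.commands[0]: bad value
```

```bash
cat > go.py <<'E'
# usage: go.py x y z ... -> tool-frame shifts (mm) of successive world targets, and turn (deg) to the wanted attitude
import sys,numpy as np
from scipy.spatial.transform import Rotation as R
from workcell import monitor
s=monitor.read_state();r=R.from_rotvec(s['tcp_rot']);p=s['tool_pos']
a=np.radians(-8);y=np.array([np.cos(a),np.sin(a),0]);z=np.array([0,0,-1.]);W=R.from_matrix(np.c_[np.cross(y,z),y,z])
print('t',round(s['time'],2),'pos',(p*1e3).round(1),'q',s['q'].round(2),'w',round(s['width'],3),'grip',round(s['grip_force'],1),'F',s['wrist_force'].round(1))
print('rot err deg',np.degrees((r.inv()*W).as_rotvec()).round(2))
for t in np.array(sys.argv[1:],float).reshape(-1,3):
    print(t,'shift',(W.inv().apply(t-p)*1e3).round(1));p=t
E
python3 go.py .4577 -.3525 .18
```

```text
t 0.1 pos [ 170.  -652.5  230.1] q [-1.35  0.26  1.61 -0.    1.27 -0.04] w 1.0 grip 0.0 F [ 0.8  0.6 -0.5]
rot err deg [ -0.1   -0.07 -67.4 ]
[ 0.4577 -0.3525  0.18  ] shift [337.2 243.1  50.1]
```

All fields seem to be required in each row.

Emit:
jog_arm:
  commands:
    - {"travel": [0,0,0],"rot": [0,0,-6.74],"claw": 0}
    - {"travel": [0,0,0],"rot": [0,0,-6.74],"claw": 0}
    - {"travel": [0,0,0],"rot": [0,0,-6.74],"claw": 0}
    - {"travel": [0,0,0],"rot": [0,0,-6.74],"claw": 0}
    - {"travel": [0,0,0],"rot": [0,0,-6.74],"claw": 0}
  force: 35

```text
time: 0.6
tool_pos: [0.17, -0.6528, 0.2305]
tcp_rot: [-2.862, -1.292, -0.0]
wrist_force: [-0.4, 0.8, 0.7]
width: 1.002
grip_force: 0.0
```

Emit:
jog_arm:
  commands:
    - {"travel": [0,0,0],"rot": [0,0,-6.74],"claw": 0}
    - {"travel": [0,0,0],"rot": [0,0,-6.74],"claw": 0}
    - {"travel": [0,0,0],"rot": [0,0,-6.74],"claw": 0}
    - {"travel": [0,0,0],"rot": [0,0,-6.74],"claw": 0}
    - {"travel": [0,0,0],"rot": [0,0,-6.74],"claw": 0}

```text
time: 1.1
tool_pos: [0.17, -0.6528, 0.2305]
tcp_rot: [-2.365, -2.066, -0.001]
wrist_force: [-0.4, -0.6, -0.0]
width: 1.0
grip_force: 0.0
```

Emit:
jog_arm:
  commands:
    - {"travel": [33,24,5],"rot": [0,0,0],"claw": 0}
    - {"travel": [33,24,5],"rot": [0,0,0],"claw": 0}
    - {"travel": [34,24,5],"rot": [0,0,0],"claw": 0}
    - {"travel": [34,24,5],"rot": [0,0,0],"claw": 0}
    - {"travel": [34,25,5],"rot": [0,0,0],"claw": 0}

```text
time: 1.6
tool_pos: [0.3139, -0.5021, 0.2055]
tcp_rot: [-2.371, -2.06, -0.0]
wrist_force: [0.2, -0.6, -0.2]
width: 0.999
grip_force: 0.0
```

Emit:
jog_arm:
  commands:
    - {"travel": [34,24,5],"rot": [0,0,0],"claw": 0}
    - {"travel": [34,24,5],"rot": [0,0,0],"claw": 0}
    - {"travel": [34,24,5],"rot": [0,0,0],"claw": 0}
    - {"travel": [34,24,5],"rot": [0,0,0],"claw": 0}
    - {"travel": [33,24,5],"rot": [0,0,0],"claw": 0}

```text
time: 2.1
tool_pos: [0.4563, -0.3513, 0.1807]
tcp_rot: [-2.37, -2.061, 0.0]
wrist_force: [0.5, -0.1, -0.3]
width: 1.002
grip_force: 0.0
```

```bash
python3 go.py .4577 -.3525 .18;python3 - <<'E'
from workcell import viewer
import cv2
c=viewer.read_camera('wrist');cv2.imwrite('pics/w1.png',c['color']);print(c['camera_matrix'],c['R'],c['t'])
E
```

```text
t 2.1 pos [ 456.3 -351.3  180.7] q [-0.7   0.12  1.87  0.    1.15 -0.56] w 1.002 grip 0.0 F [ 0.5 -0.1 -0.3]
rot err deg [-0.04 -0.02  0.  ]
[ 0.4577 -0.3525  0.18  ] shift [-1.   1.5  0.7]
[[309.70691629   0.         318.54830975]
 [  0.         309.70691629 199.1056128 ]
 [  0.           0.           1.        ]] [[ 9.90243243e-01 -1.39349624e-01 -4.70790755e-05]
 [-1.32859939e-01 -9.44228179e-01  3.01299489e-01]
 [-4.20304239e-02 -2.98353528e-01 -9.53529557e-01]] [-0.50136883 -0.29462212  0.24589955]
```

View pics/w1.png

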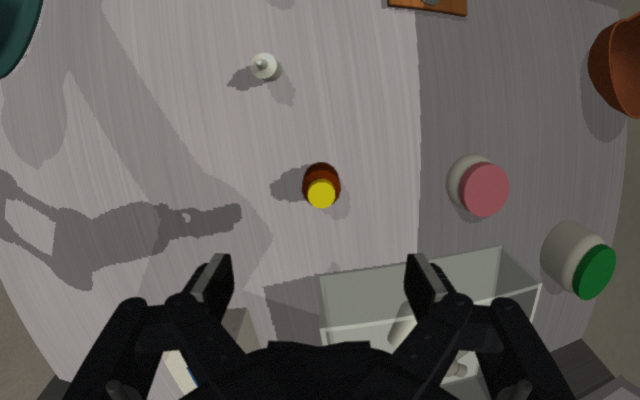

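Wrist view: the yellow cap is centred at about (321,193), a slim bottle at (265,66), and the glass tray's near edge at about (320,272). I'll measure the cap from here and check tray clearance.

```bash
cat >> h.py <<'E'
def wz(c,uv,z):
    K=c['camera_matrix'];x=(uv[0]-K[0,2])/K[0,0];y=(uv[1]-K[1,2])/K[1,1];t=np.hypot(x,y)
    d=np.array([x/t*np.sin(t),y/t*np.sin(t),np.cos(t)]) if t>1e-9 else np.array([0,0,1.])
    d=c['R'].T@d;o=-c['R'].T@c['t'];return o+d*(z-o[2])/d[2]
TOP=dict(white=.05,yellow=.062,blue=.074,red=.086)
def capw(c,k,dz=0):
    "wrist view: cap nearest the grip column -> world axis point from the top face"
    b=[(wz(c,b[:2],TOP[k]+dz),b) for b in blob(c,k) if b[1]<330]
    return b
E
cat > wl.py <<'E'
import sys
from h import *
from workcell import viewer
c=viewer.read_camera('wrist');k=sys.argv[1];cv2.imwrite(f'pics/w_{k}.png',c['color'])
for p,b in capw(c,k,float(sys.argv[2]) if len(sys.argv)>2 else 0)[:5]: print(k,p.round(4),b)
E
python3 wl.py yellow
python3 - <<'E'
from h import *
import pickle
from workcell import viewer
c=viewer.read_camera('wrist')
for z in(.0,.06,.1):print(z,wz(c,(320,272),z).round(3),wz(c,(500,248),z).round(3))
E
```

```text
yellow [ 0.4592 -0.3521  0.062 ] (np.float64(317.9), np.float64(200.4), 600)
0.0 [ 0.444 -0.464  0.   ] [ 0.684 -0.472  0.   ]
0.06 [ 0.449 -0.428  0.06 ] [ 0.644 -0.435  0.06 ]
0.1 [ 0.452 -0.405  0.1  ] [ 0.617 -0.41   0.1  ]
```

Emit:
jog_arm:
  commands:
    - {"travel": [-0.6,2.3,40],"rot": [0,0,0],"claw": 0}
    - {"travel": [0,0,45],"rot": [0,0,0],"claw": 0}
    - {"travel": [0,0,45],"rot": [0,0,0],"claw": 0}
    - {"travel": [0,0,26],"rot": [0,0,0],"claw": 0}
    - {"travel": [0,0,14],"rot": [0,0,0],"claw": 0}

```text
time: 2.75
tool_pos: [0.4549, -0.3533, 0.0079]
tcp_rot: [-2.368, -2.056, 0.002]
wrist_force: [0.1, 0.3, -0.1]
width: 0.999
grip_force: 0.0
```

Emit:
jog_arm:
  commands:
    - {"travel": [0,0,0],"rot": [0,0,0],"claw": 60}
    - {"travel": [0,0,0],"rot": [0,0,0],"claw": 100}
    - {"travel": [0,0,0],"rot": [0,0,0],"claw": 130}
    - {"travel": [0,0,0],"rot": [0,0,0],"claw": 180}
    - {"travel": [0,0,0],"rot": [0,0,0],"claw": 180}
  force: 35

```text
time: 3.25
tool_pos: [0.4595, -0.3555, 0.0138]
tcp_rot: [2.367, 2.058, 0.001]
wrist_force: [-1.2, -0.5, 6.5]
width: 0.433
grip_force: 35.5
```

Emit:
jog_arm:
  commands:
    - {"travel": [0,0,0],"rot": [0,0,0],"claw": 200}
    - {"travel": [0,0,0],"rot": [0,0,0],"claw": 200}
    - {"travel": [0,0,0],"rot": [0,0,0],"claw": 200}
    - {"travel": [0,0,0],"rot": [0,0,0],"claw": 200}
    - {"travel": [0,0,-3],"rot": [0,0,0],"claw": 200}

```text
time: 3.75
tool_pos: [0.4585, -0.3544, 0.0154]
tcp_rot: [2.37, 2.06, 0.0]
wrist_force: [-0.2, -0.1, -1.2]
width: 0.427
grip_force: 35.1
```

```bash
python3 go.py .4585 -.3522 .15 .628 .0398 .15;python3 - <<'E'
from workcell import viewer
import cv2
c=viewer.read_camera('wrist');cv2.imwrite('pics/w2.png',c['color'])
E
```

```text
t 3.75 pos [ 458.5 -354.4   15.4] q [-0.7   0.31  1.99  0.    0.84 -0.56] w 0.427 grip 35.1 F [-0.2 -0.1 -1.2]
rot err deg [0.08 0.05 0.01]
[ 0.4585 -0.3522  0.15  ] shift [   2.1   -0.3 -134.6]
[0.628  0.0398 0.15  ] shift [411.8 113.3   0. ]
```

View pics/w2.png

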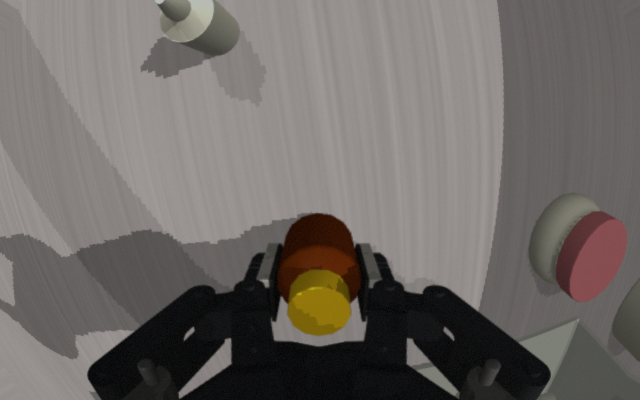

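Yellow is held cleanly, cap at (318,302). I'll lift, carry it over disc 2 and check.

Emit:
jog_arm:
  commands:
    - {"travel": [0,0,-8],"rot": [0,0,0],"claw": 200}
    - {"travel": [0,0,-16],"rot": [0,0,0],"claw": 200}
    - {"travel": [0,0,-22],"rot": [0,0,0],"claw": 200}
    - {"travel": [5,2,-22],"rot": [0,0,0],"claw": 200}
    - {"travel": [15,4,-12],"rot": [0,0,0],"claw": 200}

```text
time: 4.3
tool_pos: [0.4679, -0.3364, 0.0977]
tcp_rot: [2.369, 2.056, 0.001]
wrist_force: [0.7, -0.3, -0.5]
width: 0.435
grip_force: 35.1
```

Emit:
jog_arm:
  commands:
    - {"travel": [25,7,-5],"rot": [0,0,0],"claw": 200}
    - {"travel": [33,9,0],"rot": [0,0,0],"claw": 200}
    - {"travel": [38,10,0],"rot": [0,0,0],"claw": 200}
    - {"travel": [40,11,0],"rot": [0,0,0],"claw": 200}
    - {"travel": [40,11,0],"rot": [0,0,0],"claw": 200}

```text
time: 4.8
tool_pos: [0.539, -0.165, 0.0998]
tcp_rot: [2.371, 2.061, 0.001]
wrist_force: [1.2, -0.9, -0.4]
width: 0.436
grip_force: 35.1
```

Emit:
jog_arm:
  commands:
    - {"travel": [40,11,0],"rot": [0,0,0],"claw": 200}
    - {"travel": [40,11,0],"rot": [0,0,0],"claw": 200}
    - {"travel": [40,11,0],"rot": [0,0,0],"claw": 200}
    - {"travel": [35,9,0],"rot": [0,0,0],"claw": 200}
    - {"travel": [28,8,0],"rot": [0,0,0],"claw": 200}

```text
time: 5.3
tool_pos: [0.6138, 0.0102, 0.0998]
tcp_rot: [-2.369, -2.063, -0.001]
wrist_force: [0.0, -1.4, -1.0]
width: 0.433
grip_force: 35.1
```

Emit:
jog_arm:
  commands:
    - {"travel": [18,5,0],"rot": [0,0,0],"claw": 200}
    - {"travel": [10,3,0],"rot": [0,0,0],"claw": 200}
    - {"travel": [4,1,0],"rot": [0,0,0],"claw": 200}
    - {"travel": [0,0,0],"rot": [0,0,0],"claw": 200}
    - {"travel": [0,0,0],"rot": [0,0,0],"claw": 200}

```text
time: 5.8
tool_pos: [0.6265, 0.0363, 0.0991]
tcp_rot: [-2.372, -2.06, 0.001]
wrist_force: [0.6, 0.2, -0.1]
width: 0.431
grip_force: 35.1
```

```bash
python3 go.py .628 .0398 .024; python3 wl.py yellow .09
```

```text
t 5.8 pos [626.5  36.3  99.1] q [ 0.02  0.29  1.83 -0.    1.02  0.16] w 0.431 grip 35.1 F [ 0.6  0.2 -0.1]
rot err deg [-0.04  0.03 -0.06]
[0.628  0.0398 0.024 ] shift [ 3.7  1.  75.1]
yellow [0.6285 0.0466 0.152 ] (np.float64(318.5), np.float64(303.1), 3241)
```

Emit:
jog_arm:
  commands:
    - {"travel": [1.9,1.2,15],"rot": [0,0,0],"claw": 200}
    - {"travel": [0,0,22],"rot": [0,0,0],"claw": 200}
    - {"travel": [0,0,18],"rot": [0,0,0],"claw": 200}
    - {"travel": [0,0,12],"rot": [0,0,0],"claw": 200}
    - {"travel": [0,0,6],"rot": [0,0,0],"claw": 200}

```text
time: 6.35
tool_pos: [0.6269, 0.0386, 0.0239]
tcp_rot: [-2.37, -2.059, 0.004]
wrist_force: [-0.1, 0.3, -1.5]
width: 0.431
grip_force: 35.1
```

Emit:
jog_arm:
  commands:
    - {"travel": [0,0,1],"rot": [0,0,0],"claw": 200}
    - {"travel": [0,0,1],"rot": [0,0,0],"claw": 200}
    - {"travel": [0,0,0],"rot": [0,0,0],"claw": 200}
    - {"travel": [0,0,0],"rot": [0,0,0],"claw": 200}
    - {"travel": [0,0,0],"rot": [0,0,0],"claw": 200}

```text
time: 6.85
tool_pos: [0.6288, 0.0391, 0.0248]
tcp_rot: [2.371, 2.061, 0.001]
wrist_force: [0.4, 0.0, 0.6]
width: 0.431
grip_force: 35.0
```

Emit:
jog_arm:
  commands:
    - {"travel": [0,0,0.7],"rot": [0,0,0],"claw": 200}
    - {"travel": [0,0,0.7],"rot": [0,0,0],"claw": 200}
    - {"travel": [0,0,0.6],"rot": [0,0,0],"claw": 200}
    - {"travel": [0,0,0],"rot": [0,0,0],"claw": 200}
    - {"travel": [0,0,0],"rot": [0,0,0],"claw": 200}

```text
time: 7.35
tool_pos: [0.6288, 0.0391, 0.0238]
tcp_rot: [2.371, 2.061, 0.001]
wrist_force: [-2.9, 1.1, 7.1]
width: 0.434
grip_force: 35.9
```

```bash
python3 go.py .628 .038 .024
```

```text
t 7.35 pos [628.8  39.1  23.8] q [0.02 0.38 1.87 0.   0.89 0.16] w 0.434 grip 35.9 F [-2.9  1.1  7.1]
rot err deg [ 0.03 -0.01  0.  ]
[0.628 0.038 0.024] shift [-1.2 -0.6 -0.2]
```

Emit:
jog_arm:
  commands:
    - {"travel": [0,0,-0.5],"rot": [0,0,0],"claw": 140}
    - {"travel": [0,0,0],"rot": [0,0,0],"claw": 125}
    - {"travel": [0,0,0],"rot": [0,0,0],"claw": 100}
    - {"travel": [0,0,0],"rot": [0,0,0],"claw": 50}
    - {"travel": [0,0,0],"rot": [0,0,0],"claw": 0}

```text
time: 7.85
tool_pos: [0.6283, 0.039, 0.0225]
tcp_rot: [-2.371, -2.061, 0.0]
wrist_force: [0.5, 0.2, -0.3]
width: 0.922
grip_force: 0.0
```

Emit:
jog_arm:
  commands:
    - {"travel": [0,0,-5],"rot": [0,0,0],"claw": 0}
    - {"travel": [0,0,-15],"rot": [0,0,0],"claw": 0}
    - {"travel": [0,0,-35],"rot": [0,0,0],"claw": 0}
    - {"travel": [0,0,-40],"rot": [0,0,0],"claw": 0}
    - {"travel": [0,0,-40],"rot": [0,0,0],"claw": 0}

```text
time: 8.35
tool_pos: [0.6283, 0.0391, 0.1603]
tcp_rot: [2.371, 2.061, 0.001]
wrist_force: [0.4, -0.2, -0.5]
width: 0.996
grip_force: 0.0
```

```bash
python3 go.py .4364 -.127 .16; python3 wl.py yellow .01
```

```text
t 8.35 pos [628.3  39.1 160.3] q [0.02 0.23 1.78 0.   1.13 0.16] w 0.996 grip 0.0 F [ 0.4 -0.2 -0.5]
rot err deg [ 0.03 -0.01 -0.  ]
[ 0.4364 -0.127   0.16  ] shift [-191.2 -167.     0.3]
yellow [0.6297 0.0424 0.072 ] (np.float64(318.9), np.float64(200.3), 815)
```

View pics/w_yellow.png

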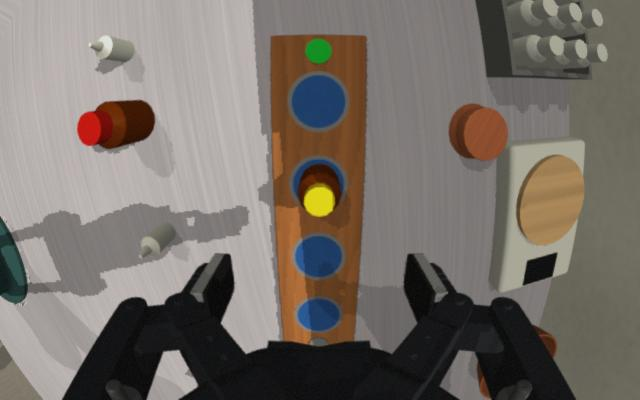

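Yellow stands centred on disc 2, cap at (319,200), within about 2 mm. White next.

Emit:
jog_arm:
  commands:
    - {"travel": [-15,-13,0],"rot": [0,0,0],"claw": 0}
    - {"travel": [-26,-23,0],"rot": [0,0,0],"claw": 0}
    - {"travel": [-30,-26,0],"rot": [0,0,0],"claw": 0}
    - {"travel": [-30,-26,0],"rot": [0,0,0],"claw": 0}
    - {"travel": [-30,-26,0],"rot": [0,0,0],"claw": 0}

```text
time: 8.9
tool_pos: [0.4966, -0.0756, 0.1591]
tcp_rot: [2.369, 2.061, 0.002]
wrist_force: [0.4, 0.9, -0.6]
width: 1.0
grip_force: 0.0
```

Emit:
jog_arm:
  commands:
    - {"travel": [-26,-23,0],"rot": [0,0,0],"claw": 0}
    - {"travel": [-20,-18,0],"rot": [0,0,0],"claw": 0}
    - {"travel": [-10,-9,0],"rot": [0,0,0],"claw": 0}
    - {"travel": [-4,-3,0],"rot": [0,0,0],"claw": 0}
    - {"travel": [0,0,0],"rot": [0,0,0],"claw": 0}

```text
time: 9.4
tool_pos: [0.437, -0.1271, 0.1585]
tcp_rot: [2.371, 2.059, 0.002]
wrist_force: [0.9, -0.4, -0.5]
width: 1.001
grip_force: 0.0
```

```bash
python3 go.py .4364 -.127 .012; python3 wl.py white
```

```text
t 9.4 pos [ 437.  -127.1  158.5] q [-0.34 -0.1   2.14  0.    1.1  -0.2 ] w 1.001 grip 0.0 F [ 0.9 -0.4 -0.5]
rot err deg [ 0.09 -0.   -0.05]
[ 0.4364 -0.127   0.012 ] shift [ -0.   -0.6 146.5]
white [ 0.4361 -0.1261  0.05  ] (np.float64(316.4), np.float64(196.0), 441)
white [0.4504 0.009  0.05  ] (np.float64(310.2), np.float64(32.6), 211)
white [ 0.4301 -0.2232  0.05  ] (np.float64(324.6), np.float64(291.6), 109)
white [0.1305 0.0673 0.05  ] (np.float64(25.9), np.float64(71.9), 57)
```

Emit:
jog_arm:
  commands:
    - {"travel": [0,-0.8,36],"rot": [0,0,0],"claw": 0}
    - {"travel": [0,0,45],"rot": [0,0,0],"claw": 0}
    - {"travel": [0,0,40],"rot": [0,0,0],"claw": 0}
    - {"travel": [0,0,20],"rot": [0,0,0],"claw": 0}
    - {"travel": [0,0,9],"rot": [0,0,0],"claw": 0}

```text
time: 9.95
tool_pos: [0.4345, -0.1253, 0.0052]
tcp_rot: [-2.366, -2.06, 0.003]
wrist_force: [-0.6, 0.1, -0.1]
width: 0.992
grip_force: 0.0
```

Emit:
jog_arm:
  commands:
    - {"travel": [0,0,2],"rot": [0,0,0],"claw": 60}
    - {"travel": [0,0,0],"rot": [0,0,0],"claw": 100}
    - {"travel": [0,0,0],"rot": [0,0,0],"claw": 130}
    - {"travel": [0,0,0],"rot": [0,0,0],"claw": 150}
    - {"travel": [0,0,0],"rot": [0,0,0],"claw": 200}

```text
time: 10.45
tool_pos: [0.4371, -0.1272, 0.0073]
tcp_rot: [2.369, 2.059, 0.003]
wrist_force: [0.0, 0.3, 6.6]
width: 0.387
grip_force: 34.5
```

Emit:
jog_arm:
  commands:
    - {"travel": [0,0,0],"rot": [0,0,0],"claw": 200}
    - {"travel": [0,0,0],"rot": [0,0,0],"claw": 200}
    - {"travel": [0,0,0],"rot": [0,0,0],"claw": 200}
    - {"travel": [0,0,0],"rot": [0,0,0],"claw": 200}
    - {"travel": [0,0,0],"rot": [0,0,0],"claw": 200}

```text
time: 10.95
tool_pos: [0.4371, -0.1272, 0.0073]
tcp_rot: [2.369, 2.059, 0.003]
wrist_force: [-1.6, 1.8, 6.8]
width: 0.387
grip_force: 34.6
```

```bash
python3 go.py .436 -.1275 .105 .639 .1172 .105
```

```text
t 10.95 pos [ 437.1 -127.2    7.3] q [-0.34  0.11  2.25  0.    0.77 -0.2 ] w 0.387 grip 34.6 F [-1.6  1.8  6.8]
rot err deg [ 0.17  0.02 -0.01]
[ 0.436  -0.1275  0.105 ] shift [ -0.5  -1.1 -97.7]
[0.639  0.1172 0.105 ] shift [270.6 167.    0. ]
```

Emit:
jog_arm:
  commands:
    - {"travel": [0,0,-10],"rot": [0,0,0],"claw": 200}
    - {"travel": [0,0,-20],"rot": [0,0,0],"claw": 200}
    - {"travel": [0,0,-28],"rot": [0,0,0],"claw": 200}
    - {"travel": [5,3,-26],"rot": [0,0,0],"claw": 200}
    - {"travel": [15,9,-14],"rot": [0,0,0],"claw": 200}

```text
time: 11.45
tool_pos: [0.451, -0.1094, 0.1066]
tcp_rot: [2.37, 2.057, 0.002]
wrist_force: [0.4, 0.1, -0.2]
width: 0.387
grip_force: 34.9
```

Emit:
jog_arm:
  commands:
    - {"travel": [25,15,0],"rot": [0,0,0],"claw": 200}
    - {"travel": [33,20,0],"rot": [0,0,0],"claw": 200}
    - {"travel": [36,22,0],"rot": [0,0,0],"claw": 200}
    - {"travel": [36,22,0],"rot": [0,0,0],"claw": 200}
    - {"travel": [36,22,0],"rot": [0,0,0],"claw": 200}

```text
time: 11.95
tool_pos: [0.5742, 0.043, 0.1045]
tcp_rot: [2.371, 2.061, 0.0]
wrist_force: [1.2, -0.8, 0.3]
width: 0.39
grip_force: 34.9
```

Emit:
jog_arm:
  commands:
    - {"travel": [33,20,0],"rot": [0,0,0],"claw": 200}
    - {"travel": [26,17,0],"rot": [0,0,0],"claw": 200}
    - {"travel": [16,10,0],"rot": [0,0,0],"claw": 200}
    - {"travel": [7,4,0],"rot": [0,0,0],"claw": 200}
    - {"travel": [2,1,0],"rot": [0,0,0],"claw": 200}

```text
time: 12.45
tool_pos: [0.6367, 0.1181, 0.1039]
tcp_rot: [-2.37, -2.062, 0.001]
wrist_force: [0.3, 0.0, -0.8]
width: 0.384
grip_force: 34.9
```

Emit:
jog_arm:
  commands:
    - {"travel": [0,0,0],"rot": [0,0,0],"claw": 200}
    - {"travel": [0,0,0],"rot": [0,0,0],"claw": 200}
    - {"travel": [0,0,0],"rot": [0,0,0],"claw": 200}
    - {"travel": [0,0,0],"rot": [0,0,0],"claw": 200}
    - {"travel": [0,0,0],"rot": [0,0,0],"claw": 200}

```text
time: 12.95
tool_pos: [0.6365, 0.1172, 0.1039]
tcp_rot: [2.372, 2.06, 0.0]
wrist_force: [-0.7, 0.5, 0.1]
width: 0.383
grip_force: 34.9
```

```bash
python3 go.py .639 .118 .020
```

```text
t 12.95 pos [636.5 117.2 103.9] q [ 0.14  0.32  1.78 -0.    1.04  0.28] w 0.383 grip 34.9 F [-0.7  0.5  0.1]
rot err deg [ 0.    0.   -0.04]
[0.639 0.118 0.02 ] shift [ 1.1  2.4 83.9]
```

Emit:
jog_arm:
  commands:
    - {"travel": [1.1,2.4,18],"rot": [0,0,0],"claw": 200}
    - {"travel": [0,0,26],"rot": [0,0,0],"claw": 200}
    - {"travel": [0,0,21],"rot": [0,0,0],"claw": 200}
    - {"travel": [0,0,13],"rot": [0,0,0],"claw": 200}
    - {"travel": [0,0,5],"rot": [0,0,0],"claw": 200}

```text
time: 13.45
tool_pos: [0.6373, 0.1181, 0.0178]
tcp_rot: [-2.369, -2.059, 0.006]
wrist_force: [0.4, 0.2, -1.5]
width: 0.384
grip_force: 34.9
```

Emit:
jog_arm:
  commands:
    - {"travel": [0,0,1],"rot": [0,0,0],"claw": 200}
    - {"travel": [0,0,0.7],"rot": [0,0,0],"claw": 200}
    - {"travel": [0,0,0.5],"rot": [0,0,0],"claw": 200}
    - {"travel": [0,0,0],"rot": [0,0,0],"claw": 200}
    - {"travel": [0,0,0],"rot": [0,0,0],"claw": 200}

```text
time: 13.95
tool_pos: [0.6398, 0.1185, 0.0194]
tcp_rot: [2.371, 2.06, 0.002]
wrist_force: [0.5, -0.8, -1.0]
width: 0.385
grip_force: 34.9
```

Emit:
jog_arm:
  commands:
    - {"travel": [0,0,0.5],"rot": [0,0,0],"claw": 200}
    - {"travel": [0,0,0],"rot": [0,0,0],"claw": 200}
    - {"travel": [0,0,0],"rot": [0,0,0],"claw": 200}
    - {"travel": [0,0,0],"rot": [0,0,0],"claw": 200}
    - {"travel": [0,0,0],"rot": [0,0,0],"claw": 200}

```text
time: 14.45
tool_pos: [0.6392, 0.1184, 0.018]
tcp_rot: [-2.371, -2.061, 0.0]
wrist_force: [0.4, -0.0, -0.1]
width: 0.382
grip_force: 34.9
```

Emit:
jog_arm:
  commands:
    - {"travel": [0,0,0.5],"rot": [0,0,0],"claw": 200}
    - {"travel": [0,0,0.5],"rot": [0,0,0],"claw": 200}
    - {"travel": [0,0,0],"rot": [0,0,0],"claw": 200}
    - {"travel": [0,0,0],"rot": [0,0,0],"claw": 200}
    - {"travel": [0,0,0],"rot": [0,0,0],"claw": 200}

```text
time: 14.95
tool_pos: [0.6393, 0.1184, 0.0174]
tcp_rot: [2.371, 2.061, 0.0]
wrist_force: [-1.4, 0.2, 3.4]
width: 0.386
grip_force: 35.3
```

Emit:
jog_arm:
  commands:
    - {"travel": [0,0,0.4],"rot": [0,0,0],"claw": 200}
    - {"travel": [0,0,0],"rot": [0,0,0],"claw": 200}
    - {"travel": [0,0,0],"rot": [0,0,0],"claw": 200}
    - {"travel": [0,0,0],"rot": [0,0,0],"claw": 200}
    - {"travel": [0,0,0],"rot": [0,0,0],"claw": 200}

```text
time: 15.45
tool_pos: [0.6393, 0.1184, 0.0174]
tcp_rot: [2.371, 2.061, 0.0]
wrist_force: [-1.8, 0.2, 5.7]
width: 0.386
grip_force: 35.6
```

Contact. I release, rise, and check with the wrist camera while heading for blue.

Emit:
jog_arm:
  commands:
    - {"travel": [0,0,-0.4],"rot": [0,0,0],"claw": 150}
    - {"travel": [0,0,0],"rot": [0,0,0],"claw": 135}
    - {"travel": [0,0,0],"rot": [0,0,0],"claw": 110}
    - {"travel": [0,0,0],"rot": [0,0,0],"claw": 60}
    - {"travel": [0,0,0],"rot": [0,0,0],"claw": 0}

```text
time: 15.95
tool_pos: [0.6391, 0.1184, 0.0169]
tcp_rot: [-2.371, -2.061, 0.0]
wrist_force: [0.1, -0.6, -0.4]
width: 0.883
grip_force: 0.0
```

Emit:
jog_arm:
  commands:
    - {"travel": [0,0,-5],"rot": [0,0,0],"claw": 0}
    - {"travel": [0,0,-15],"rot": [0,0,0],"claw": 0}
    - {"travel": [0,0,-38],"rot": [0,0,0],"claw": 0}
    - {"travel": [0,0,-45],"rot": [0,0,0],"claw": 0}
    - {"travel": [0,0,-45],"rot": [0,0,0],"claw": 0}

```text
time: 16.45
tool_pos: [0.639, 0.1184, 0.1676]
tcp_rot: [2.371, 2.061, 0.0]
wrist_force: [0.8, 0.4, 0.2]
width: 1.002
grip_force: 0.0
```

```bash
python3 go.py .4661 .3588 .17; python3 wl.py white .01; python3 wl.py yellow .01
```

```text
t 16.45 pos [639.  118.4 167.6] q [0.14 0.26 1.73 0.   1.15 0.28] w 1.002 grip 0.0 F [0.8 0.4 0.2]
rot err deg [ 0.01 -0.01 -0.  ]
[0.4661 0.3588 0.17  ] shift [ 214.  -204.7   -2.4]
white [0.483  0.1939 0.06  ] (np.float64(136.9), np.float64(142.0), 61766)
white [0.8493 0.052  0.06  ] (np.float64(525.8), np.float64(230.8), 1386)
white [0.2557 0.0793 0.06  ] (np.float64(39.2), np.float64(263.5), 1363)
white [ 0.8955 -0.054   0.06  ] (np.float64(540.8), np.float64(300.9), 502)
white [0.6399 0.1194 0.06  ] (np.float64(318.7), np.float64(196.0), 420)
yellow [0.6301 0.0432 0.072 ] (np.float64(312.5), np.float64(277.3), 519)
```

View pics/w_white.png

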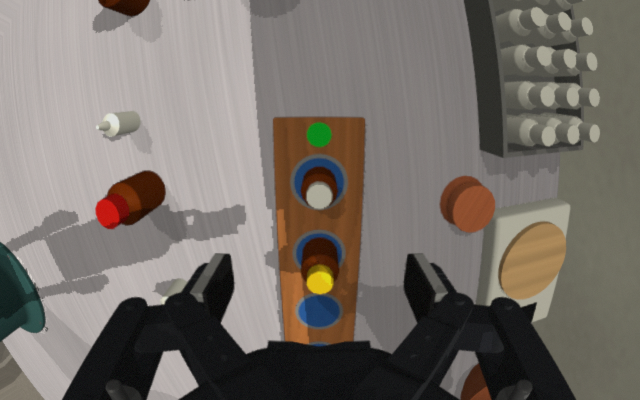

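White is centred on disc 1 (measured 0.640, 0.119). On to blue, travelling at 0.17 m to stay above everything.

Emit:
jog_arm:
  commands:
    - {"travel": [15,-14,0],"rot": [0,0,0],"claw": 0}
    - {"travel": [26,-25,0],"rot": [0,0,0],"claw": 0}
    - {"travel": [30,-29,0],"rot": [0,0,0],"claw": 0}
    - {"travel": [30,-29,0],"rot": [0,0,0],"claw": 0}
    - {"travel": [30,-29,0],"rot": [0,0,0],"claw": 0}

```text
time: 17.05
tool_pos: [0.5299, 0.2669, 0.1641]
tcp_rot: [-2.37, -2.06, 0.003]
wrist_force: [-1.1, -0.1, 1.2]
width: 1.0
grip_force: 0.0
```

Emit:
jog_arm:
  commands:
    - {"travel": [30,-28,0],"rot": [0,0,0],"claw": 0}
    - {"travel": [25,-24,0],"rot": [0,0,0],"claw": 0}
    - {"travel": [17,-16,0],"rot": [0,0,0],"claw": 0}
    - {"travel": [8,-8,0],"rot": [0,0,0],"claw": 0}
    - {"travel": [3,-3,0],"rot": [0,0,0],"claw": 0}

```text
time: 17.55
tool_pos: [0.4643, 0.3595, 0.1644]
tcp_rot: [-2.369, -2.063, 0.002]
wrist_force: [-0.2, 0.5, -0.6]
width: 0.999
grip_force: 0.0
```

Emit:
jog_arm:
  commands:
    - {"travel": [0,0,0],"rot": [0,0,0],"claw": 0}
    - {"travel": [0,0,0],"rot": [0,0,0],"claw": 0}
    - {"travel": [0,0,0],"rot": [0,0,0],"claw": 0}
    - {"travel": [0,0,0],"rot": [0,0,0],"claw": 0}
    - {"travel": [0,0,0],"rot": [0,0,0],"claw": 0}

```text
time: 18.05
tool_pos: [0.4665, 0.3583, 0.1651]
tcp_rot: [2.372, 2.06, -0.0]
wrist_force: [0.4, 0.8, -0.1]
width: 0.998
grip_force: 0.0
```

```bash
python3 go.py .4661 .3588 .014; python3 wl.py blue
```

```text
t 18.05 pos [466.5 358.3 165.1] q [ 0.61  0.15  1.86 -0.    1.13  0.75] w 0.998 grip 0.0 F [ 0.4  0.8 -0.1]
rot err deg [-0.    0.   -0.07]
[0.4661 0.3588 0.014 ] shift [  0.4  -0.4 151.1]
blue [0.4667 0.3615 0.074 ] (np.float64(317.6), np.float64(199.6), 972)
```

View pics/w_blue.png

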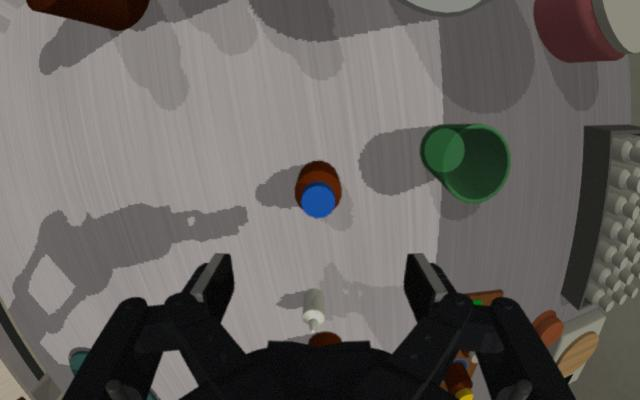

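Wrist view: blue cap at (318,200) between the fingers, beaker at (465,165) well clear of the right finger. Descending.

Emit:
jog_arm:
  commands:
    - {"travel": [1.7,0,36],"rot": [0,0,0],"claw": 0}
    - {"travel": [0,0,45],"rot": [0,0,0],"claw": 0}
    - {"travel": [0,0,40],"rot": [0,0,0],"claw": 0}
    - {"travel": [0,0,20],"rot": [0,0,0],"claw": 0}
    - {"travel": [0,0,9],"rot": [0,0,0],"claw": 0}

```text
time: 18.6
tool_pos: [0.4643, 0.359, 0.012]
tcp_rot: [-2.371, -2.06, 0.008]
wrist_force: [-0.8, 0.5, 1.0]
width: 0.998
grip_force: 0.0
```

Emit:
jog_arm:
  commands:
    - {"travel": [0,0,1],"rot": [0,0,0],"claw": 60}
    - {"travel": [0,0,0],"rot": [0,0,0],"claw": 90}
    - {"travel": [0,0,0],"rot": [0,0,0],"claw": 115}
    - {"travel": [0,0,0],"rot": [0,0,0],"claw": 150}
    - {"travel": [0,0,0],"rot": [0,0,0],"claw": 200}

```text
time: 19.1
tool_pos: [0.4677, 0.3617, 0.0162]
tcp_rot: [2.371, 2.061, 0.006]
wrist_force: [-0.1, 0.1, 5.1]
width: 0.481
grip_force: 35.9
```

Emit:
jog_arm:
  commands:
    - {"travel": [0,0,0],"rot": [0,0,0],"claw": 200}
    - {"travel": [0,0,0],"rot": [0,0,0],"claw": 200}
    - {"travel": [0,0,0],"rot": [0,0,0],"claw": 200}
    - {"travel": [0,0,0],"rot": [0,0,0],"claw": 200}
    - {"travel": [0,0,0],"rot": [0,0,0],"claw": 200}

```text
time: 19.6
tool_pos: [0.4677, 0.3617, 0.0162]
tcp_rot: [2.371, 2.061, 0.006]
wrist_force: [-0.2, 0.4, 6.1]
width: 0.48
grip_force: 35.9
```

```bash
python3 go.py .4665 .36 .130 .6165 -.0392 .130
```

```text
t 19.6 pos [467.7 361.7  16.2] q [0.62 0.32 1.96 0.   0.85 0.76] w 0.48 grip 35.9 F [-0.2  0.4  6.1]
rot err deg [ 0.16 -0.15 -0.  ]
[0.4665 0.36   0.13  ] shift [  -1.8   -1.  -113.8]
[ 0.6165 -0.0392  0.13  ] shift [-374.4  204.1    0. ]
```

Emit:
jog_arm:
  commands:
    - {"travel": [0,0,-10],"rot": [0,0,0],"claw": 200}
    - {"travel": [0,0,-22],"rot": [0,0,0],"claw": 200}
    - {"travel": [0,0,-32],"rot": [0,0,0],"claw": 200}
    - {"travel": [-5.5,3,-32],"rot": [0,0,0],"claw": 200}
    - {"travel": [-15,8,-18],"rot": [0,0,0],"claw": 200}

```text
time: 20.1
tool_pos: [0.4751, 0.3402, 0.1316]
tcp_rot: [2.369, 2.063, 0.007]
wrist_force: [0.7, 0.1, -0.6]
width: 0.483
grip_force: 35.6
```

Emit:
jog_arm:
  commands:
    - {"travel": [-26,14,0],"rot": [0,0,0],"claw": 200}
    - {"travel": [-34,18,0],"rot": [0,0,0],"claw": 200}
    - {"travel": [-37,20,0],"rot": [0,0,0],"claw": 200}
    - {"travel": [-37,20,0],"rot": [0,0,0],"claw": 200}
    - {"travel": [-37,20,0],"rot": [0,0,0],"claw": 200}

```text
time: 20.6
tool_pos: [0.5415, 0.155, 0.1285]
tcp_rot: [2.371, 2.062, 0.0]
wrist_force: [1.3, 0.2, -1.4]
width: 0.478
grip_force: 35.6
```

Emit:
jog_arm:
  commands:
    - {"travel": [-37,20,0],"rot": [0,0,0],"claw": 200}
    - {"travel": [-37,20,0],"rot": [0,0,0],"claw": 200}
    - {"travel": [-35,19,0],"rot": [0,0,0],"claw": 200}
    - {"travel": [-30,16,0],"rot": [0,0,0],"claw": 200}
    - {"travel": [-22,12,0],"rot": [0,0,0],"claw": 200}

```text
time: 21.1
tool_pos: [0.6055, -0.0173, 0.1285]
tcp_rot: [2.372, 2.059, -0.0]
wrist_force: [-0.2, -0.1, -1.5]
width: 0.482
grip_force: 35.6
```

Emit:
jog_arm:
  commands:
    - {"travel": [-14,8,0],"rot": [0,0,0],"claw": 200}
    - {"travel": [-7,4,0],"rot": [0,0,0],"claw": 200}
    - {"travel": [-2,1,0],"rot": [0,0,0],"claw": 200}
    - {"travel": [0,0,0],"rot": [0,0,0],"claw": 200}
    - {"travel": [0,0,0],"rot": [0,0,0],"claw": 200}

```text
time: 21.6
tool_pos: [0.6146, -0.0384, 0.128]
tcp_rot: [-2.369, -2.062, 0.0]
wrist_force: [-0.8, 1.1, -0.6]
width: 0.481
grip_force: 35.6
```

```bash
python3 go.py .6165 -.0385 .029
```

```text
t 21.6 pos [614.6 -38.4 128. ] q [-0.1   0.24  1.84  0.    1.07  0.04] w 0.481 grip 35.6 F [-0.8  1.1 -0.6]
rot err deg [-0.03 -0.02  0.06]
[ 0.6165 -0.0385  0.029 ] shift [ 0.2  1.9 99. ]
```

Emit:
jog_arm:
  commands:
    - {"travel": [0.2,1.9,20],"rot": [0,0,0],"claw": 200}
    - {"travel": [0,0,30],"rot": [0,0,0],"claw": 200}
    - {"travel": [0,0,27],"rot": [0,0,0],"claw": 200}
    - {"travel": [0,0,15],"rot": [0,0,0],"claw": 200}
    - {"travel": [0,0,6],"rot": [0,0,0],"claw": 200}

```text
time: 22.1
tool_pos: [0.6151, -0.0386, 0.028]
tcp_rot: [-2.368, -2.06, 0.004]
wrist_force: [0.3, -0.3, -1.5]
width: 0.483
grip_force: 35.6
```

Emit:
jog_arm:
  commands:
    - {"travel": [0,0,1],"rot": [0,0,0],"claw": 200}
    - {"travel": [0,0,0.7],"rot": [0,0,0],"claw": 200}
    - {"travel": [0,0,0.5],"rot": [0,0,0],"claw": 200}
    - {"travel": [0,0,0],"rot": [0,0,0],"claw": 200}
    - {"travel": [0,0,0],"rot": [0,0,0],"claw": 200}

```text
time: 22.6
tool_pos: [0.6175, -0.0397, 0.0288]
tcp_rot: [2.37, 2.06, 0.002]
wrist_force: [0.9, 0.8, -1.2]
width: 0.48
grip_force: 35.6
```

Emit:
jog_arm:
  commands:
    - {"travel": [0,0,0.5],"rot": [0,0,0],"claw": 200}
    - {"travel": [0,0,0.3],"rot": [0,0,0],"claw": 200}
    - {"travel": [0,0,0],"rot": [0,0,0],"claw": 200}
    - {"travel": [0,0,0],"rot": [0,0,0],"claw": 200}
    - {"travel": [0,0,0],"rot": [0,0,0],"claw": 200}

```text
time: 23.1
tool_pos: [0.6168, -0.0396, 0.027]
tcp_rot: [-2.371, -2.061, 0.0]
wrist_force: [0.5, -0.4, -1.9]
width: 0.487
grip_force: 35.6
```

Emit:
jog_arm:
  commands:
    - {"travel": [0,0,0.5],"rot": [0,0,0],"claw": 200}
    - {"travel": [0,0,0.3],"rot": [0,0,0],"claw": 200}
    - {"travel": [0,0,0],"rot": [0,0,0],"claw": 200}
    - {"travel": [0,0,0],"rot": [0,0,0],"claw": 200}
    - {"travel": [0,0,0],"rot": [0,0,0],"claw": 200}

```text
time: 23.6
tool_pos: [0.6169, -0.0396, 0.0263]
tcp_rot: [2.371, 2.061, 0.0]
wrist_force: [-0.8, 0.7, 0.3]
width: 0.482
grip_force: 35.7
```

Emit:
jog_arm:
  commands:
    - {"travel": [0,0,0.5],"rot": [0,0,0],"claw": 200}
    - {"travel": [0,0,0],"rot": [0,0,0],"claw": 200}
    - {"travel": [0,0,0],"rot": [0,0,0],"claw": 200}
    - {"travel": [0,0,0],"rot": [0,0,0],"claw": 200}
    - {"travel": [0,0,0],"rot": [0,0,0],"claw": 200}

```text
time: 24.1
tool_pos: [0.6169, -0.0397, 0.0263]
tcp_rot: [2.371, 2.061, -0.0]
wrist_force: [-3.4, 0.1, 4.7]
width: 0.481
grip_force: 36.1
```

Contact. Release and rise; then go to red.

Emit:
jog_arm:
  commands:
    - {"travel": [0,0,-0.3],"rot": [0,0,0],"claw": 127}
    - {"travel": [0,0,0],"rot": [0,0,0],"claw": 112}
    - {"travel": [0,0,0],"rot": [0,0,0],"claw": 90}
    - {"travel": [0,0,0],"rot": [0,0,0],"claw": 50}
    - {"travel": [0,0,0],"rot": [0,0,0],"claw": 0}

```text
time: 24.6
tool_pos: [0.6169, -0.0396, 0.0259]
tcp_rot: [-2.371, -2.061, 0.0]
wrist_force: [0.1, 0.3, -0.3]
width: 0.944
grip_force: 0.0
```

Emit:
jog_arm:
  commands:
    - {"travel": [0,0,-5],"rot": [0,0,0],"claw": 0}
    - {"travel": [0,0,-15],"rot": [0,0,0],"claw": 0}
    - {"travel": [0,0,-38],"rot": [0,0,0],"claw": 0}
    - {"travel": [0,0,-45],"rot": [0,0,0],"claw": 0}
    - {"travel": [0,0,-45],"rot": [0,0,0],"claw": 0}

```text
time: 25.1
tool_pos: [0.6167, -0.0396, 0.1766]
tcp_rot: [2.371, 2.061, 0.0]
wrist_force: [1.3, 0.1, 0.9]
width: 0.997
grip_force: 0.0
```

```bash
python3 go.py .4419 .1422 .18; python3 wl.py blue .01
```

```text
t 25.1 pos [616.7 -39.6 176.6] q [-0.1   0.2   1.79  0.    1.16  0.04] w 0.997 grip 0.0 F [1.3 0.1 0.9]
rot err deg [ 0.02 -0.   -0.  ]
[0.4419 0.1422 0.18  ] shift [ 155.7 -198.4   -3.4]
blue [ 0.6115 -0.0811  0.084 ] (np.float64(318.7), np.float64(249.7), 1333)
blue [ 0.6174 -0.0399  0.084 ] (np.float64(318.8), np.float64(203.1), 954)
blue [0.6357 0.0922 0.084 ] (np.float64(318.4), np.float64(32.2), 644)
blue [0.6243 0.0314 0.084 ] (np.float64(314.7), np.float64(112.3), 404)
blue [ 0.6213 -0.0112  0.084 ] (np.float64(318.6), np.float64(167.5), 369)
```

Emit:
jog_arm:
  commands:
    - {"travel": [11,-14,0],"rot": [0,0,0],"claw": 0}
    - {"travel": [20,-25,0],"rot": [0,0,0],"claw": 0}
    - {"travel": [22,-28,0],"rot": [0,0,0],"claw": 0}
    - {"travel": [22,-28,0],"rot": [0,0,0],"claw": 0}
    - {"travel": [22,-28,0],"rot": [0,0,0],"claw": 0}

```text
time: 25.65
tool_pos: [0.506, 0.0747, 0.1733]
tcp_rot: [-2.37, -2.06, 0.002]
wrist_force: [-0.4, -0.2, 0.5]
width: 0.999
grip_force: 0.0
```

Emit:
jog_arm:
  commands:
    - {"travel": [21,-27,0],"rot": [0,0,0],"claw": 0}
    - {"travel": [18,-24,0],"rot": [0,0,0],"claw": 0}
    - {"travel": [12,-15,0],"rot": [0,0,0],"claw": 0}
    - {"travel": [6,-7,0],"rot": [0,0,0],"claw": 0}
    - {"travel": [2,-2,0],"rot": [0,0,0],"claw": 0}

```text
time: 26.15
tool_pos: [0.4413, 0.143, 0.1737]
tcp_rot: [-2.369, -2.063, 0.001]
wrist_force: [0.6, -0.6, 0.3]
width: 0.999
grip_force: 0.0
```

Emit:
jog_arm:
  commands:
    - {"travel": [0,0,0],"rot": [0,0,0],"claw": 0}
    - {"travel": [0,0,0],"rot": [0,0,0],"claw": 0}
    - {"travel": [0,0,0],"rot": [0,0,0],"claw": 0}
    - {"travel": [0,0,0],"rot": [0,0,0],"claw": 0}
    - {"travel": [0,0,0],"rot": [0,0,0],"claw": 0}

```text
time: 26.65
tool_pos: [0.4428, 0.142, 0.174]
tcp_rot: [-2.372, -2.06, 0.0]
wrist_force: [0.2, -0.7, -0.2]
width: 1.001
grip_force: 0.0
```

```bash
python3 go.py .4419 .1422 .020; python3 wl.py red
```

```text
t 26.65 pos [442.8 142.  174. ] q [ 0.26 -0.09  2.1  -0.    1.14  0.4 ] w 1.001 grip 0.0 F [ 0.2 -0.7 -0.2]
rot err deg [-0.01  0.01 -0.05]
[0.4419 0.1422 0.02  ] shift [  0.   -0.9 154. ]
red [0.4445 0.1388 0.086 ] (np.float64(320.6), np.float64(208.3), 1014)
```

View pics/w_red.png

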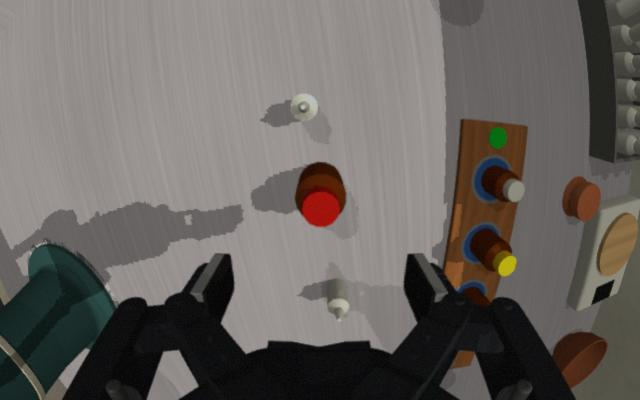

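Red cap at (321,208) gives (0.4445, 0.1388). Slim bottles sit at (304,107) and (339,300), outside the fingers' path. The wrist measurement is the better one, so I use it.

Emit:
jog_arm:
  commands:
    - {"travel": [-3.8,2.0,36],"rot": [0,0,0],"claw": 0}
    - {"travel": [0,0,45],"rot": [0,0,0],"claw": 0}
    - {"travel": [0,0,40],"rot": [0,0,0],"claw": 0}
    - {"travel": [0,0,22],"rot": [0,0,0],"claw": 0}
    - {"travel": [0,0,9],"rot": [0,0,0],"claw": 0}

```text
time: 27.2
tool_pos: [0.4416, 0.1377, 0.0193]
tcp_rot: [-2.369, -2.059, 0.007]
wrist_force: [-0.8, 0.0, 0.1]
width: 1.0
grip_force: 0.0
```

Emit:
jog_arm:
  commands:
    - {"travel": [0,0,2],"rot": [0,0,0],"claw": 50}
    - {"travel": [0,0,0],"rot": [0,0,0],"claw": 80}
    - {"travel": [0,0,0],"rot": [0,0,0],"claw": 105}
    - {"travel": [0,0,0],"rot": [0,0,0],"claw": 140}
    - {"travel": [0,0,0],"rot": [0,0,0],"claw": 200}

```text
time: 27.7
tool_pos: [0.4458, 0.1389, 0.022]
tcp_rot: [2.37, 2.06, 0.005]
wrist_force: [-0.9, -0.1, 5.8]
width: 0.527
grip_force: 36.3
```

Emit:
jog_arm:
  commands:
    - {"travel": [0,0,0],"rot": [0,0,0],"claw": 200}
    - {"travel": [0,0,0],"rot": [0,0,0],"claw": 200}
    - {"travel": [0,0,0],"rot": [0,0,0],"claw": 200}
    - {"travel": [0,0,0],"rot": [0,0,0],"claw": 200}
    - {"travel": [0,0,0],"rot": [0,0,0],"claw": 200}

```text
time: 28.2
tool_pos: [0.4458, 0.1389, 0.0219]
tcp_rot: [2.37, 2.06, 0.005]
wrist_force: [-0.5, -0.1, 6.9]
width: 0.529
grip_force: 36.3
```

```bash
python3 go.py .4445 .138 .140 .6055 -.1186 .140
```

```text
t 28.2 pos [445.8 138.9  21.9] q [0.25 0.11 2.22 0.   0.81 0.39] w 0.529 grip 36.3 F [-0.5 -0.1  6.9]
rot err deg [ 0.19 -0.08  0.  ]
[0.4445 0.138  0.14  ] shift [  -1.    -1.1 -118.1]
[ 0.6055 -0.1186  0.14  ] shift [-231.7  195.1    0. ]
```

Emit:
jog_arm:
  commands:
    - {"travel": [0,0,-10],"rot": [0,0,0],"claw": 200}
    - {"travel": [0,0,-24],"rot": [0,0,0],"claw": 200}
    - {"travel": [0,0,-34],"rot": [0,0,0],"claw": 200}
    - {"travel": [-4,3,-32],"rot": [0,0,0],"claw": 200}
    - {"travel": [-13,11,-18],"rot": [0,0,0],"claw": 200}

```text
time: 28.7
tool_pos: [0.4562, 0.1204, 0.1414]
tcp_rot: [2.368, 2.062, 0.005]
wrist_force: [1.3, 0.4, -2.3]
width: 0.526
grip_force: 36.1
```

Emit:
jog_arm:
  commands:
    - {"travel": [-22,18,0],"rot": [0,0,0],"claw": 200}
    - {"travel": [-28,24,0],"rot": [0,0,0],"claw": 200}
    - {"travel": [-30,25,0],"rot": [0,0,0],"claw": 200}
    - {"travel": [-30,25,0],"rot": [0,0,0],"claw": 200}
    - {"travel": [-30,25,0],"rot": [0,0,0],"claw": 200}

```text
time: 29.2
tool_pos: [0.5522, -0.0367, 0.1387]
tcp_rot: [2.371, 2.061, 0.0]
wrist_force: [0.5, 0.9, -1.0]
width: 0.531
grip_force: 36.1
```

Emit:
jog_arm:
  commands:
    - {"travel": [-28,23,0],"rot": [0,0,0],"claw": 200}
    - {"travel": [-22,19,0],"rot": [0,0,0],"claw": 200}
    - {"travel": [-14,12,0],"rot": [0,0,0],"claw": 200}
    - {"travel": [-8,7,0],"rot": [0,0,0],"claw": 200}
    - {"travel": [-3,2,0],"rot": [0,0,0],"claw": 200}

```text
time: 29.7
tool_pos: [0.6039, -0.1187, 0.1381]
tcp_rot: [-2.371, -2.06, 0.0]
wrist_force: [0.2, -0.2, -0.6]
width: 0.528
grip_force: 36.1
```

Emit:
jog_arm:
  commands:
    - {"travel": [0,0,0],"rot": [0,0,0],"claw": 200}
    - {"travel": [0,0,0],"rot": [0,0,0],"claw": 200}
    - {"travel": [0,0,0],"rot": [0,0,0],"claw": 200}
    - {"travel": [0,0,0],"rot": [0,0,0],"claw": 200}
    - {"travel": [0,0,0],"rot": [0,0,0],"claw": 200}

```text
time: 30.2
tool_pos: [0.6036, -0.1178, 0.1382]
tcp_rot: [-2.37, -2.062, -0.0]
wrist_force: [-0.1, 0.1, -1.2]
width: 0.53
grip_force: 36.1
```

```bash
python3 go.py .6055 -.118 .035
```

```text
t 30.2 pos [ 603.6 -117.8  138.2] q [-0.23  0.22  1.83  0.    1.09 -0.09] w 0.53 grip 36.1 F [-0.1  0.1 -1.2]
rot err deg [-0.   -0.    0.04]
[ 0.6055 -0.118   0.035 ] shift [1.000e-01 1.900e+00 1.032e+02]
```

Emit:
jog_arm:
  commands:
    - {"travel": [0,1.9,20],"rot": [0,0,0],"claw": 200}
    - {"travel": [0,0,32],"rot": [0,0,0],"claw": 200}
    - {"travel": [0,0,28],"rot": [0,0,0],"claw": 200}
    - {"travel": [0,0,16],"rot": [0,0,0],"claw": 200}
    - {"travel": [0,0,7],"rot": [0,0,0],"claw": 200}

```text
time: 30.7
tool_pos: [0.6042, -0.1182, 0.033]
tcp_rot: [-2.369, -2.059, 0.003]
wrist_force: [0.1, 0.1, -1.0]
width: 0.531
grip_force: 36.1
```

Emit:
jog_arm:
  commands:
    - {"travel": [0,0,1],"rot": [0,0,0],"claw": 200}
    - {"travel": [0,0,0.7],"rot": [0,0,0],"claw": 200}
    - {"travel": [0,0,0.5],"rot": [0,0,0],"claw": 200}
    - {"travel": [0,0,0],"rot": [0,0,0],"claw": 200}
    - {"travel": [0,0,0],"rot": [0,0,0],"claw": 200}

```text
time: 31.2
tool_pos: [0.6064, -0.1188, 0.0339]
tcp_rot: [2.37, 2.06, 0.001]
wrist_force: [0.5, -1.1, -0.6]
width: 0.531
grip_force: 36.1
```

Emit:
jog_arm:
  commands:
    - {"travel": [0,0,0.5],"rot": [0,0,0],"claw": 200}
    - {"travel": [0,0,0.3],"rot": [0,0,0],"claw": 200}
    - {"travel": [0,0,0],"rot": [0,0,0],"claw": 200}
    - {"travel": [0,0,0],"rot": [0,0,0],"claw": 200}
    - {"travel": [0,0,0],"rot": [0,0,0],"claw": 200}

```text
time: 31.7
tool_pos: [0.6056, -0.1186, 0.032]
tcp_rot: [-2.371, -2.061, 0.0]
wrist_force: [-0.6, 0.1, -0.3]
width: 0.531
grip_force: 36.1
```

Emit:
jog_arm:
  commands:
    - {"travel": [0,0,0.5],"rot": [0,0,0],"claw": 200}
    - {"travel": [0,0,0],"rot": [0,0,0],"claw": 200}
    - {"travel": [0,0,0],"rot": [0,0,0],"claw": 200}
    - {"travel": [0,0,0],"rot": [0,0,0],"claw": 200}
    - {"travel": [0,0,0],"rot": [0,0,0],"claw": 200}

```text
time: 32.2
tool_pos: [0.6057, -0.1186, 0.032]
tcp_rot: [2.371, 2.061, -0.0]
wrist_force: [-3.0, -0.2, 5.5]
width: 0.533
grip_force: 36.5
```

Contact. Release and rise, then pull back towards the robot for a clear view.

Emit:
jog_arm:
  commands:
    - {"travel": [0,0,-0.3],"rot": [0,0,0],"claw": 115}
    - {"travel": [0,0,0],"rot": [0,0,0],"claw": 100}
    - {"travel": [0,0,0],"rot": [0,0,0],"claw": 80}
    - {"travel": [0,0,0],"rot": [0,0,0],"claw": 40}
    - {"travel": [0,0,0],"rot": [0,0,0],"claw": 0}

```text
time: 32.7
tool_pos: [0.6057, -0.1186, 0.0317]
tcp_rot: [-2.371, -2.061, 0.0]
wrist_force: [0.2, -0.2, 0.8]
width: 0.981
grip_force: 0.0
```

Emit:
jog_arm:
  commands:
    - {"travel": [0,0,-5],"rot": [0,0,0],"claw": 0}
    - {"travel": [0,0,-15],"rot": [0,0,0],"claw": 0}
    - {"travel": [0,0,-38],"rot": [0,0,0],"claw": 0}
    - {"travel": [0,0,-45],"rot": [0,0,0],"claw": 0}
    - {"travel": [0,0,-45],"rot": [0,0,0],"claw": 0}

```text
time: 33.2
tool_pos: [0.6055, -0.1186, 0.1824]
tcp_rot: [2.371, 2.061, 0.0]
wrist_force: [0.6, -0.2, 0.4]
width: 0.997
grip_force: 0.0
```

```bash
python3 go.py; python3 wl.py red .01
```

```text
t 33.2 pos [ 605.5 -118.6  182.4] q [-0.23  0.19  1.79  0.    1.17 -0.09] w 0.997 grip 0.0 F [ 0.6 -0.2  0.4]
rot err deg [ 0.02  0.   -0.  ]
red [ 0.6066 -0.1188  0.096 ] (np.float64(319.3), np.float64(205.4), 1117)
```

Emit:
jog_arm:
  commands:
    - {"travel": [-15,-15,-10],"rot": [0,0,0],"claw": 0}
    - {"travel": [-30,-30,-10],"rot": [0,0,0],"claw": 0}
    - {"travel": [-30,-30,-10],"rot": [0,0,0],"claw": 0}
    - {"travel": [-30,-30,0],"rot": [0,0,0],"claw": 0}
    - {"travel": [-15,-15,0],"rot": [0,0,0],"claw": 0}

```text
time: 33.75
tool_pos: [0.4683, -0.2224, 0.2117]
tcp_rot: [2.37, 2.058, -0.0]
wrist_force: [-0.2, 0.6, -0.2]
width: 1.001
grip_force: 0.0
```

Run:
```python
from h import *
from workcell import viewer
A,B=viewer.read_camera('scene'),viewer.read_camera('side')
cv2.imwrite('pics/f.png',np.hstack([cv2.resize(A['color'][80:340,150:450],(400,347)),cv2.resize(B['color'][80:380,150:450],(400,400))[:347]]))
D=dict(white=(.639,.119),yellow=(.628,.04),blue=(.6165,-.039),red=(.6055,-.1186))
for k,d in D.items():
    for c in(A,B):
        X=np.array([*d,TOP[k]+.006]);q=c['camera_matrix']@(c['R']@X+c['t']);q=q[:2]/q[2]
        b=blob(c,k,(*q,9));print(k,q.round(0),b[:1],[ (onz(c,i[:2],TOP[k]+.006)[:2]-d).round(4) for i in b[:1]])
```

```text
white [362. 192.] [(np.float64(355.8), np.float64(186.4), 34)] [array([-0.0252,  0.0161])]
white [267. 222.] [(np.float64(266.7), np.float64(221.4), 51)] [array([ 0.0007, -0.0013])]
yellow [347. 202.] [(np.float64(347.9), np.float64(202.9), 71)] [array([ 0.0037, -0.0019])]
yellow [288. 195.] [(np.float64(287.8), np.float64(195.9), 107)] [array([-0.0007,  0.0029])]
blue [330. 214.] [(np.float64(330.1), np.float64(215.6), 94)] [array([ 0.0032, -0.0072])]
blue [309. 169.] [(np.float64(309.2), np.float64(169.7), 113)] [array([-0.0017, -0.0001])]
red [312. 227.] [(np.float64(311.9), np.float64(226.4), 68)] [array([-0.    ,  0.0012])]
red [328. 145.] [(np.float64(327.8), np.float64(146.9), 114)] [array([-0.0026,  0.0047])]
```

View pics/f.png

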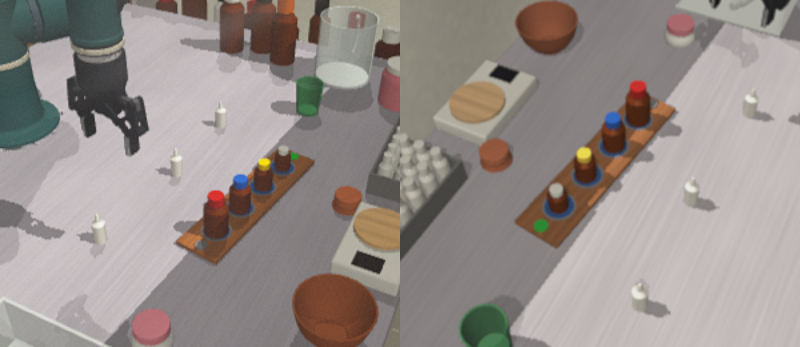

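Both views show white, yellow, blue and red upright, each centred on its disc, with white beside the green dot. The beaker and slim bottles are standing. The only outlier, white in the scene view, is a stray background blob. The arm is clear, so I hand in.

```bash
python3 -c "
from workcell import workorder
print(workorder.finish_job())"
```

```text
the job is handed in; nothing more can be done
None
```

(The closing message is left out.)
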